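Snap the red roller rest over to its working side

ROBOT

A 6-joint arm with a two-finger parallel gripper is mounted at the origin on the work surface. World frame = base frame: x ahead of the robot, y to its left, z up, the work surface at z = 0. Lengths are in m, angles in rad, forces in N, time in s.
With the tool pointing down it reaches from about 0.3 to 0.825 m from the base axis. Payload 5.4 kg.
Tool frame: the origin (TCP) lies on the centre line of the jaws, within the pads' length; the fingertips stand 8 mm ahead of it and the grasp point (between the pads) lies 11 mm behind it (env.tip_reach is the distance from the TCP to the fingertips, in m); z points along the fingers, y is the line along which they close (so a half turn about z gives the same grasp; the last joint's range is limited). The gripper opens to 92 mm and grips with 3 to 60 N. Pads are 20 mm wide; open, the fingers measure 128 mm over their backs; the gripper's body (75 mm by 189 mm) begins 69 mm behind the grasp point.
Start: joints at [-1.533, 0.158, 1.597, -0, 1.386, -0.21], TCP at [0.141, -0.557, 0.223] pointing down, gripper open.
Joint ranges: [-2.91, 2.91], [-0.94, 2.29], [0.18, 2.7], [-1.29, 4.43], [0.17, 2.64], [-3, 3]. Speed limits (rad/s): [2.57, 2.57, 3.14, 3.14, 3.14, 3.14].

INTERFACE

Orientations are given as a unit quaternion [x, y, z, w].
In Python, from station import monitor, vision, workorder, env gives the robot as it stands.
- The arm moves only by the tool jog_arm, never from a script. Its argument "moves" is a list of rows, each a list of 5 numbers: the finger opening in cm, from 0 to 9.19, then the shift along the tool's x, y, z in cm, then the turn about the tool's z in degrees. A call has 1 to 20 rows; each row shifts and turns the commanded pose from where the row before left it, along the tool's axes as they then stand; what a row does not reach is not made up. A row lasts 1/12 s, in which the tool goes at most 41.7 mm and 7.16 degrees, less where a joint would pass 70% of its speed; a pose out of reach is approached as far as the arm can. A call with a gripper value outside its range is refused whole. The fingers move at their own pace and stop on an object; "grip_force" is the grip in N (left out, the last holds). Time passes only in rows, so rows that do not move let the fingers close. It gives the time, the measured TCP pose, the force, the opening and the grip force at its end, in the units of the state.
- monitor.get_obs(): the state, without advancing time (a new reading comes with each control period).
- vision.get_image(name): name is "scene" or "top" or "wrist"; returns a dict with "img" (480x640x3 uint8, blue, green, red), "intrinsics" (3x3 intrinsics, pixels), "xyz" and "orientation" of the camera in the world; the wrist camera has in their place "hand_eye" (4x4, takes a point from camera to tool coordinates, whose origin is the TCP and whose axes are the flange's). Camera axes: x right, y up, looking along -z (the intrinsics and any distortion apply to the point x, -y, -z); pixel columns grow to the right and rows downward; lengths in m; the calibration is good to about 2 mm. A picture is of the moment at which its call begins: read the wrist's pose just before it. There is no depth.
- workorder.finish_job(): hands the job in; it is judged then, once.
The state is a dict: "time": time; "q": joint angles; "dq": joint speeds; "joint_efforts": joint torques, N m; "tool_pos": TCP position; "eef_rot": TCP orientation; "contact_force": force on the tool from outside, world axes, zero at the start; "ft_torque": the same for the moment, N m; "gripper_width": finger opening in m; "finger_force": force on a finger pad.
Only numpy, scipy, OpenCV 4.12 (cv2) and the standard library are available. Lean on these libraries where they do the work, as an engineer would, in place of code of your own. Each camera call takes 0.05 s, during which the arm holds its last target. There are 200 camera calls.

TASK

I am about to ink up in red: push the arm of the red roller rest over past its middle so that it snaps across and stays leaning over its white drip tray. Leave the arm of the blue rest stowed as it is, do not shift the yellow ink tin, and take the hand clear when done.

Things in the scene. Friction and masses are not known exactly. Their poses are not given: they have to be found in the camera images.
- red_rest: red roller rest: grey steel foot plate 220 x 100 x 8 mm fixed to the bench, two dark cheeks amid it (52 mm high), flip-over arm with a red bar. Origin: centre of the plate's underside. x along the plate to the end with the white drip tray (34 to 106 mm out, 18 mm high), y along the hinge, z up. A like, blue rest stands 0.32 to 0.42 m to its left or right.
- red_arm (a joint): angle of the red arm, rad: 0 leans 35 deg to the rest's -x (stowed, over bare plate), 0.611 upright, 1.222 leans 35 deg to +x (working, over the tray). Hinge along y, 30 mm above the rest's origin. A brass coil spring beside it drives it from upright to the nearer stop: it holds only at the stops and snaps over once past upright. A level push on the bar takes about 4 N at the stop, less as it rises.
- red_bar (a point): middle of the red cross bar at the arm's end, 100 mm from the hinge: a free-turning red sleeve 18 mm thick, 74 mm long along the rest's y, with end discs 24 mm across; below it a flat arm 22 x 8 mm. At either stop this point is 112 mm above the bench and 57 mm along x from the rest's origin; upright it is 130 mm high (sleeve top 139), so keep what overhangs the finger ends above that.
- blue_arm (a joint): angle of the blue rest's arm: same build and meaning as red_arm, with a blue cross bar; starts stowed at 0 and must stay there.
- tin: closed ink tin, yellow label, 70 mm across and 62 mm high, loose, standing on the green 8 mm inking slab beyond the rests. Origin: centre of its underside, z up.
Not all that is in view belongs to the job. There is more than one size of the tin; the job needs the smaller.

How it is judged:
At the end, for the whole second after the job is handed in: The red arm rests at its working stop over the white tray (within 10 degrees, still), the blue arm is at its stowed stop (within 10 degrees), and the tin stands within 20 mm of where it began (value of joint red_arm above 1.05 rad and velocity of joint red_arm between -0.1 and 0.1 rad/s and value of joint blue_arm below 0.17 rad and distance of tin from where it was at the start of the episode below 0.02 m and angle between tin's own z axis and vertical below 0.17 rad); the robot touches nothing.
It fails at once if the blue rest's arm is pushed off its stowed stop by more than 20 degrees (value of joint blue_arm above 0.35 rad).
It fails at once if the ink tin is shifted by more than 20 mm (distance of tin from where it was at the start of the episode above 0.02 m).
It also fails if it takes over 32 s, if anything falls off the work surface, if the arm or the gripper's body presses on something with over 40 N, if the wrist force passes 120 N, or if a joint passes its speed limit or range.

## Working session

There is one attempt and no reset: what is moved stays moved. The work goes in short steps, Python scripts to look and compute and a tool call to move; the robot and the scene stay as the last step left them, time stands still between calls to the robot, and variables do not carry over. Pictures are saved under pics/ and viewed, at most 10 in all, crops included, and the job is handed in when it is done.

Besides the shell and the picture viewer there is one more tool, called after "Request:" by a JSON object that holds its "api" and its "payload", one argument or row to a line. jog_arm: Moves the arm, as the interface text tells. Its arguments: {"type":"object","properties":{"moves":{"type":"array"},"grip_force":{"type":"number"}},"required":["moves"]}

```bash
mkdir -p pics
cat > h.py <<'E'
import numpy as np, cv2
from scipy.spatial.transform import Rotation as R
from station import monitor, vision, workorder, env
def ray(im,u,v,z):
    p=cv2.undistortPoints(np.array([[[u,v]]],float),np.array(im["intrinsics"]),None)[0,0]
    d=R.from_quat(im["orientation"]).apply([p[0],-p[1],-1]); c=np.array(im["xyz"])
    return c+d*(z-c[2])/d[2]
E
python3 - <<'E'
from h import *
for n in ("top","scene"):
    im=vision.get_image(n); cv2.imwrite(f"pics/{n}0.png",im["img"]); print({k:v for k,v in im.items() if k!="img"})
    import pickle; pickle.dump(im,open(n+".pkl","wb"))
o=monitor.get_obs(); print(o)
E
```

```text
{'intrinsics': array([[570.64743883,   0.        , 322.70469849],
       [  0.        , 570.64743883, 239.35718409],
       [  0.        ,   0.        ,   1.        ]]), 'xyz': array([ 0.46609578, -0.02713818,  1.02522736]), 'orientation': array([-0.06549204,  0.05607888,  0.71184338, -0.69702579])}
{'intrinsics': array([[446.20716073,   0.        , 315.55219162],
       [  0.        , 446.20716073, 241.43336743],
       [  0.        ,   0.        ,   1.        ]]), 'xyz': array([ 1.17601628, -0.15603364,  0.63201475]), 'orientation': array([0.32174514, 0.25005548, 0.5662138 , 0.71648745])}
{'time': 0.1, 'q': array([-1.53310526e+00,  1.58976436e-01,  1.59809190e+00,  1.09280480e-05,
        1.38622893e+00, -2.10128860e-01]), 'dq': array([ 0.00137704, -0.00037814, -0.0033766 ,  0.00078108, -0.00112657,
       -0.00062193]), 'joint_efforts': array([-2.83306472e-04, -3.86503780e+01, -3.22959816e+01,  7.01813539e-02,
        3.39246460e-02, -4.78952643e-05]), 'tool_pos': array([ 0.14098773, -0.55687456,  0.22172999]), 'eef_rot': array([ 9.92332742e-01,  1.23592082e-01,  7.87442920e-05, -8.48677642e-04]), 'contact_force': array([-0.35275174,  0.35200692,  0.55019099]), 'ft_torque': array([-0.03347949,  0.02464582, -0.00801869]), 'finger_force': 0.0, 'gripper_width': 0.091902453115587}
```

View pics/top0.png

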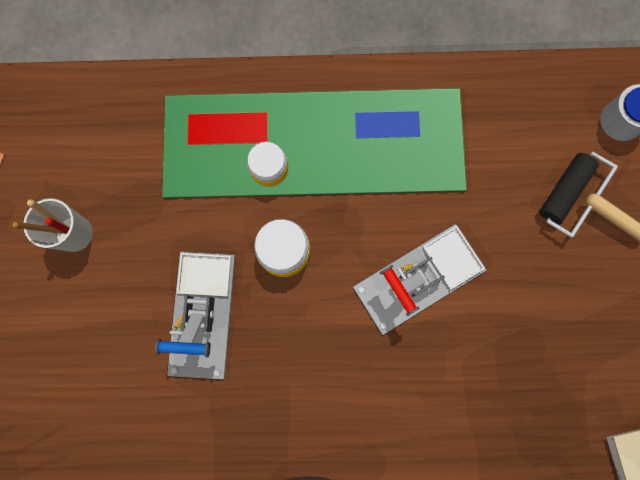

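View pics/scene0.png

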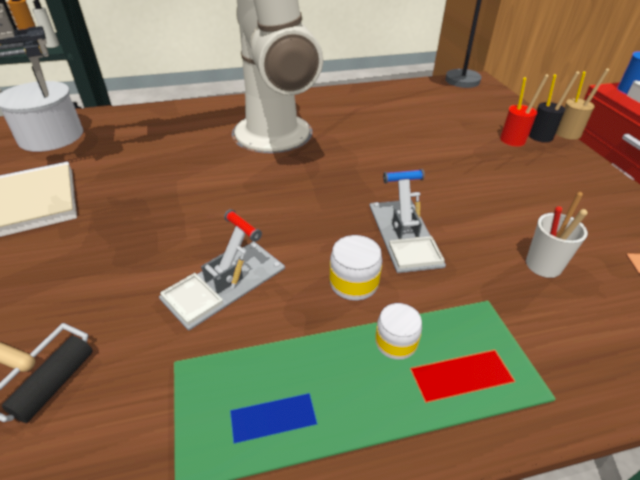

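The top view shows:
- **Rests:** red bar at (400,291) with its white tray at (455,258); blue bar at (183,349) with its tray at (205,275).
- **Tins:** a small one on the green slab at (267,163) and a large one on the bench at (283,248). The small one fits the description because it stands on the slab.

I push only the red bar, whose sleeve is red. The red ink patch at (227,128) is just flat colour on the slab.

Run:
```python
from h import *
import pickle
im=pickle.load(open("top.pkl","rb")); I=im["img"]
cv2.imwrite("pics/crop.png",cv2.resize(I[210:350,330:500],None,fx=4.4,fy=4.2,interpolation=cv2.INTER_CUBIC))
C=np.array([ray(im,*p,.008) for p in [(355,290),(456,226),(486,268),(384,332)]])
for i in range(4): print(C[i].round(3),np.linalg.norm(C[i]-C[(i+1)%4]).round(3))
o=C.mean(0); d=(C[1]+C[2]-C[0]-C[3]); d/=np.linalg.norm(d); print("o",o,"dir",d,np.degrees(np.arctan2(d[1],d[0])))
b=I.astype(int); m=((b[...,2]>130)&(b[...,1]<60)&(b[...,0]<60)).astype(np.uint8); m[:,:340]=0;m[:220]=0
n,l,s,c=cv2.connectedComponentsWithStats(m)
for k in range(1,n):
    if s[k,4]>40: print(s[k],c[k],ray(im,*c[k],.114),"pred",o-.057*d)
print("tin",ray(im,267,160,.07),"big",ray(im,282,247,.09))
```

```text
[ 0.55  -0.071  0.008] 0.217
[ 0.662 -0.257  0.008] 0.092
[ 0.585 -0.306  0.008] 0.216
[ 0.476 -0.12   0.008] 0.089
o [ 0.56818053 -0.18842382  0.008     ] dir [ 0.51064674 -0.85979062  0.        ] -59.2930815073897
[384 268  32  45 475] [399.41473684 290.20210526] [ 0.5397286 -0.1370979  0.114    ] pred [ 0.53907367 -0.13941575  0.008     ]
tin [0.77491983 0.0783349  0.07      ] big [0.61745423 0.05162083 0.09      ]
```

View pics/crop.png

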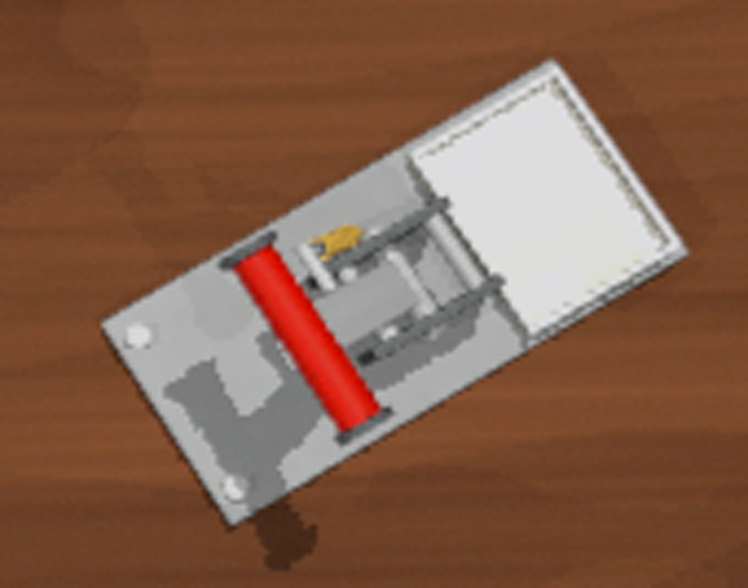

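The crop confirms it: the red sleeve is stowed over bare plate, with the white tray on the far side. The measured plate is 217 x 91 mm, and the bar is within 2.5 mm of where it should be. Next I go above the standoff behind the bar.

Request:
{"api": "jog_arm", "payload": {
  "moves": [
    [0,3,-2.2,0,0],
    [0,3,-2.2,0,0],
    [0,3,-2.2,0,0],
    [0,3,-2.2,0,0],
    [0,3,-2.2,0,0],
    [0,3,-2.2,0,0],
    [0,3,-2.2,0,0],
    [0,3,-2.2,0,0],
    [0,3,-2.2,0,0],
    [0,3,-2.2,0,0],
    [0,3,-2.2,0,0],
    [0,3,-2.2,0,0],
    [0,3,-2.2,0,0],
    [0,3,-2.2,0,0],
    [0,3,-2.2,0,0],
    [0,3,-2.2,0,0]
  ],
  "grip_force": 10
}}

```text
time: 1.43
tool_pos: [0.5207, -0.0966, 0.2223]
eef_rot: [0.992, 0.124, -0.0, -0.0]
contact_force: [-0.3, -0.6, 0.3]
gripper_width: 0.0005
finger_force: 0.0
```

Request:
{"api": "jog_arm", "payload": {
  "moves": [
    [0,0,0,0,-7.1],
    [0,0,0,0,-7.1],
    [0,0,0,0,-7.1],
    [0,0,0,0,-7.1],
    [0,0,0,0,-7.1],
    [0,0,0,0,-7.1],
    [0,0,0,0,-7.1],
    [0,0,0,0,-7.1],
    [0,0,0,0,-7.1],
    [0,0,0,0,-7.1],
    [0,0,0,0,-7.1],
    [0,0,0,0,-7.1],
    [0,0,0,0,-7.1],
    [0,0,0,0,-7.1],
    [0,0,0,0,-7.1],
    [0,0,0,0,0],
    [0,0,0,0,0]
  ]
}}

```text
time: 2.85
tool_pos: [0.5198, -0.0983, 0.2222]
eef_rot: [0.496, 0.868, -0.0, -0.0]
contact_force: [0.5, 0.6, 0.2]
gripper_width: 0.001
finger_force: 0.0
```

Run:
```python
from h import *
o=monitor.get_obs(); r=R.from_quat(o["eef_rot"]).as_matrix(); p=o["tool_pos"]
print(o["time"],p,o["q"],o["gripper_width"],np.degrees(np.arctan2(r[1,0],r[0,0])),r[:,2])
for n,t in (("from bar",[.540,-.138,.112]),):
    print("bar in tool axes, cm",100*r.T@(np.array(t)-p))
im=vision.get_image("wrist"); cv2.imwrite("pics/wr1.png",im["img"])
```

```text
2.85 [ 0.51979264 -0.09833026  0.22224407] [-4.15631233e-01  3.98604585e-02  1.72528264e+00  5.45020965e-05
  1.37716664e+00 -9.47968424e-01] 0.0009553620386302834 120.50006574390758 [-6.34438373e-04  3.38465580e-04 -9.99999741e-01]
bar in tool axes, cm [-4.45042543 -0.26814045 11.02177949]
```

View pics/wr1.png

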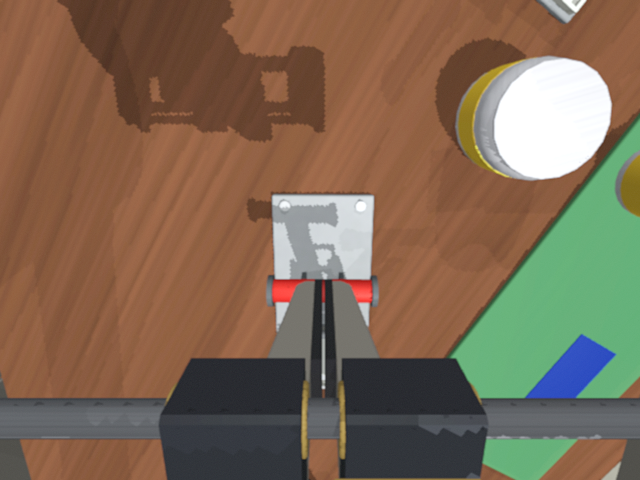

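The wrist view has the closed fingers (323,282) centred on the red bar (267–377, 290) and square to it. The large tin at (535,115) is well clear. I descend 12 cm and check the force.

Request:
{"api": "jog_arm", "payload": {
  "moves": [
    [0,0,-0.2,2.4,0],
    [0,0,0,2.4,0],
    [0,0,0,2.4,0],
    [0,0,0,2.4,0],
    [0,0,0,2.3,0],
    [0,0,0,0,0],
    [0,0,0,0,0]
  ]
}}

```text
time: 3.48
tool_pos: [0.5173, -0.099, 0.1028]
eef_rot: [0.495, 0.869, -0.0, -0.002]
contact_force: [-0.3, 0.5, 0.1]
gripper_width: 0.0003
finger_force: 0.0
```

Run:
```python
from h import *
o=monitor.get_obs(); print(o["tool_pos"],o["contact_force"])
im=vision.get_image("scene"); cv2.imwrite("pics/sc1.png",cv2.resize(im["img"][150:350,140:400],None,fx=3,fy=3))
```

```text
[ 0.51734528 -0.09903939  0.10276107] [-0.26388098  0.45027178  0.08155284]
```

View pics/sc1.png

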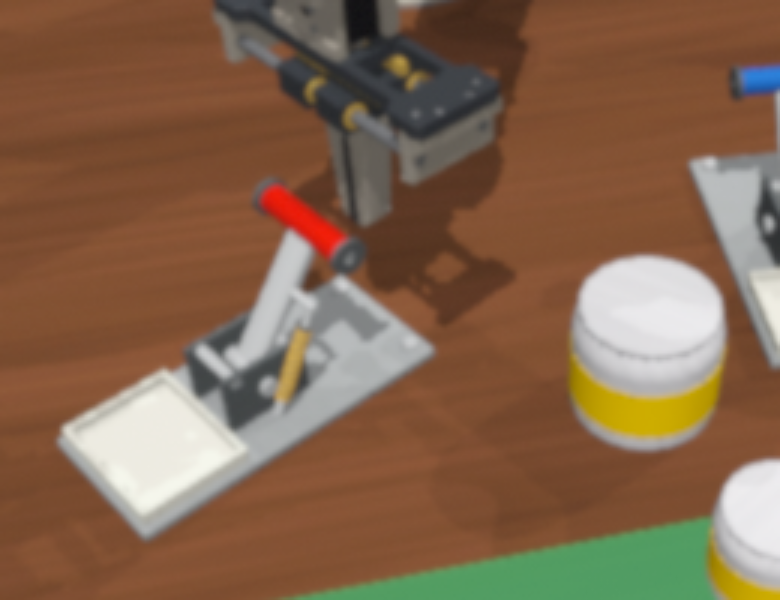

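The fingers stand just behind the red bar at (300,215) on the stowed side, free of contact. I push level along -x of the tool, about 97 mm.

Request:
{"api": "jog_arm", "payload": {
  "moves": [
    [0,-1,0,0,0],
    [0,-1,0,0,0],
    [0,-0.7,0,0,0],
    [0,-0.7,0,0,0],
    [0,-0.7,0,0,0],
    [0,-0.7,0,0,0],
    [0,-0.7,0,0,0],
    [0,-0.7,0,0,0],
    [0,-0.7,0,0,0],
    [0,-0.7,0,0,0],
    [0,-0.7,0,0,0],
    [0,-0.7,0,0,0],
    [0,-0.7,0,0,0],
    [0,0,0,0,0],
    [0,0,0,0,0],
    [0,0,0,0,0]
  ]
}}

```text
time: 4.87
tool_pos: [0.5677, -0.1828, 0.1035]
eef_rot: [0.495, 0.869, -0.0, -0.0]
contact_force: [0.3, 1.0, -0.4]
gripper_width: 0.0008
finger_force: 0.0
```

Run:
```python
from h import *
o=monitor.get_obs(); print(o["tool_pos"],o["contact_force"])
im=vision.get_image("scene"); cv2.imwrite("pics/sc2.png",cv2.resize(im["img"][150:350,140:400],None,fx=3,fy=3))
```

```text
[ 0.56767474 -0.18276931  0.10350349] [ 0.27663493  0.99666833 -0.42492969]
```

View pics/sc2.png

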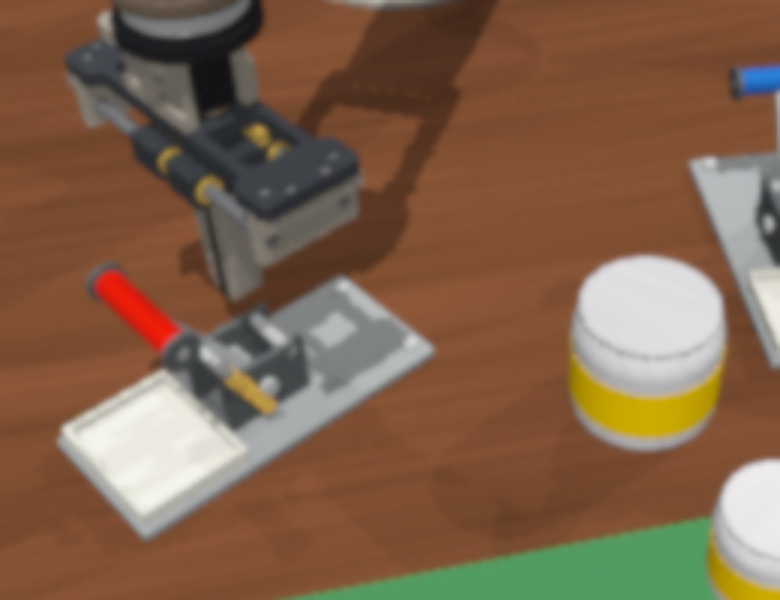

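The red bar (135,305) has snapped across and leans over the tray, and the fingers are free of it. I back off and rise.

Request:
{"api": "jog_arm", "payload": {
  "moves": [
    [0,1.5,0,0,0],
    [0,2,0,0,0],
    [0,2,0,0,0],
    [0,2,0,0,0],
    [0,2,0,-1,0],
    [0,1,0,-2.5,0],
    [0,0,0,-2.5,0],
    [0,0,0,-2.5,0],
    [0,0,0,-2.5,0],
    [0,0,0,0,0],
    [0,0,0,0,0],
    [0,0,0,0,0]
  ]
}}

```text
time: 5.92
tool_pos: [0.5136, -0.0922, 0.2127]
eef_rot: [0.495, 0.869, -0.0, -0.001]
contact_force: [-0.3, 0.2, -0.6]
gripper_width: 0.0001
finger_force: 0.0
```

Run:
```python
from h import *
o=monitor.get_obs(); print(o["time"],o["tool_pos"],o["contact_force"])
im=vision.get_image("top"); cv2.imwrite("pics/top2.png",im["img"])
```

```text
5.9167 [ 0.51362648 -0.09221022  0.21266617] [-0.28617785  0.16876985 -0.57400422]
```

View pics/top2.png

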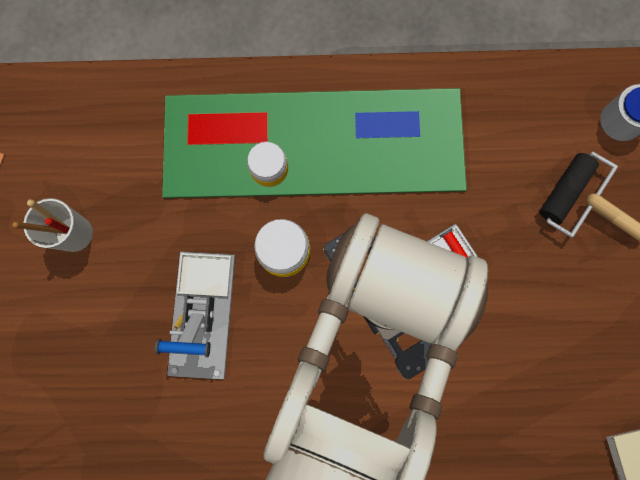

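The red bar (457,243) lies over the tray. The blue bar (183,349) and the small tin (267,163) are unmoved, and the hand is clear.

```bash
python3 -c "
from h import *
print(workorder.finish_job())"
```

```text
the job is handed in; nothing more can be done
None
```

The red rest's arm snapped across and stays leaning over its white drip tray; the blue arm and the yellow ink tin look unmoved in the last picture, the hand is clear, and the job was handed in at about 6 s (no verdict came back).

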